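Turn the tube rotator's sample to the top and lock it

ROBOT

A 6-joint arm with a two-finger parallel gripper is mounted at the origin on a cart in front of the work surface, level with it; the furniture and walls round the work are solid. World frame = base frame: x ahead of the robot, y to its left, z up, the work surface at z = 0. Lengths are in m, angles in rad, forces in N, time in s.
With the tool pointing down it reaches from about 0.4 to 0.925 m from the base axis. Payload 12.5 kg.
Tool frame: the origin (TCP) lies at the centre of the arm's flange, where the gripper is bolted on; the fingertips stand 190 mm ahead of it and the grasp point (between the pads) lies 171 mm ahead of it; z points along the fingers, y is the direction in which the jaws open and shut (so a half turn about z gives the same grasp; the last joint's range is limited). The gripper opens to 95 mm and grips with 3 to 60 N. Pads are 20 mm wide; open, the fingers measure 119 mm over their backs; the gripper's body (75 mm by 180 mm) begins 59 mm behind the grasp point.
Start: joints at [-1.276, 0.491, 1.559, -0, 1.092, -0.106], TCP at [0.244, -0.575, 0.405] pointing down, gripper open.
Joint ranges: [-3.1, 3.1], [-0.84, 2.19], [0.05, 2.79], [-1.13, 4.28], [0.06, 2.93], [-2.69, 2.69]. Speed limits (rad/s): [2.22, 2.22, 2.79, 3.14, 3.14, 3.14].

INTERFACE

Orientations are given as a unit quaternion [w, x, y, z].
In Python, from bench import env, imaging, spot_in gives the robot as it stands.
- The arm moves only by the tool step_arm, never from a script. Its argument "series" is a list of rows, each a list of 5 numbers: the closure, from 0 (fully open) to 1 (shut), then the shift along the world's x, y, z in cm, then the turn about the world's z in rad. A call has 1 to 12 rows; each row shifts and turns the commanded pose from where the row before left it; what a row does not reach is not made up. A row lasts 1/8 s, in which the tool goes at most 62.5 mm and 10.7 degrees, less where a joint would pass 70% of its speed; a pose out of reach is approached as far as the arm can. A call with a gripper value outside its range is refused whole. The fingers move at their own pace and stop on an object; "grip_force" is the grip in N (left out, the last holds). Time passes only in rows, so rows that do not move let the fingers close. It gives the time, the measured TCP pose, the force and the opening at its end, in the units of the state.
- env.read_state(): the state, without advancing time (a new reading comes with each control period).
- imaging.grab_frame(name): name is "scene" or "top"; returns a dict with "frame" (480x640x3 uint8, red, green, blue), "range_z" (480x640 float32, m along the optical axis (not along the pixel's ray), 0 where there is no reading), "fx", "fy", "cx", "cy" (pixels), "T" (4x4, takes a point from camera to world coordinates). Camera axes: x right, y down, z forward; pixel columns grow to the right and rows downward; lengths in m; the calibration is good to about 2 mm. A picture is of the moment at which its call begins.
- env.job_done(): hands the job in, once; it reports no verdict.
Trained networks look in a picture, given as the dict that the camera call returned (one of the last four; its "shot" number tells which), for a name from the list of things; names that differ only in an ending like _2 or _b are one class to them, and where a whole thing is asked for, a point or a joint stands for the part that bears it (a point fixed in the world has none). Each returns a list of dicts, best first, with "conf" (0 to 1); they miss things now and then, are a little off and sometimes report something else, mostly with a low value. They report only what shows in the picture. A call takes as long as a camera call.
- spot_in(picture, name): "point" ([column, row] in pixels, amid what is visible of it).
The state is a dict: "t": time; "joints": joint angles; "qvel": joint speeds; "joint_efforts": joint torques, N m; "ee_pos": TCP position; "orientation": TCP orientation; "force": force on the tool from outside, world axes, zero at the start; "moment": the same for the moment, N m; "opening": finger opening in m.
Only numpy, scipy, OpenCV 4.12 (cv2) and the standard library are available. Lean on these libraries where they do the work, as an engineer would, in place of code of your own. Each camera call takes 0.05 s, during which the arm holds its last target.

TASK

The tube rotator has stopped with its one capped tube pointing downwards. Gripping nothing, gently push its spokes round, one after another, until the capped tube points straight up with the cap uppermost, and then press the plunger on top of the rotator fully home, so that the rotor is locked there. Leave the vials, the timer and the tube rack standing where they are, and end with the hand clear.

Things in the scene. Friction and masses are not known exactly. Their poses are not given: they have to be found in the camera images.
- rotator: Tube rotator, too heavy to shift: a motor housing on a foot plate, a six-spoke rotor on a level shaft in front. Origin on the worktop right under the hub, in the rotor plane. x is level, along the shaft from rotor into housing (roughly away from the robot), z up, y left for one looking along x. Along its x: foot -40 to +165 mm, clips and tube -18 to 0, spokes 0 to +9, index disc +46 to +54.
- housing_top (a point): Centre of the top of the white motor housing, 90 (x) x 116 (y) mm, 205 mm above the worktop, 109 mm behind the rotor plane; axes as rotator. The foot plate is 205 x 170 mm, 16 mm high. The speed knob and the rocker switch on this top are fixed and play no part.
- hub (a point): Centre of the rotor, on the shaft axis and in the rotor plane, 150 mm above the worktop; axes as rotator. The hub is 24 mm in radius. No rim: a fingertip can go down from above between two spokes.
- rotor (a joint): Rotor angle, rad: 0 (or any whole turn) when the capped tube points straight up; grows clockwise seen from the front (the uppermost spoke moves towards -y of the rotator). Starts between 1.9 and 4.4, turns freely both ways past full turns and stays where it is left; bearing drag takes 1.5 to 3 N at a spoke, it hardly coasts.
- spoke_end (a point): End of the empty spoke opposite the tube, 98 mm from the shaft axis; its z axis points from here towards the hub. Six straight spokes, one every 60 degrees, all alike: 16 mm wide across the push, 20 mm at the two black spring clips centred 48 and 80 mm from the shaft axis. Five have empty clips, one holds the tube.
- tube_cap (a point): Centre of the top of the cap of the one tube in the rotor, 112 mm from the shaft axis, 10 mm in front of the rotor plane; 262 mm above the worktop when the tube points up. z points outward along the tube. The tube is 15 mm thick, fixed in its clips along its spoke, its ribbed white cap (20 mm across) outwards.
- plunger (a joint): Locking plunger, m: 0 raised (start), 0.012 fully home. Takes about 3 N to push down, has no spring, stays where left. Its round-nosed 7 mm pin enters a 10 mm notch in the steel index disc behind the rotor (six, one to each spoke); it goes in, centring the rotor, only if a spoke is within about 4 degrees of upright, else it stops on the rim after 2 to 5 mm.
- plunger_top (a point): Centre of the top of the plunger's black mushroom head, 26 mm across, on a steel sleeve above the index disc, 50 mm behind the rotor plane; 252 mm above the worktop when raised, 240 mm when home.
- shelf_corner (a point): Nearest left lower corner of the fixed overhead reagent shelf, 317 mm above the worktop. From here the shelf runs 250 mm to the right (-y) and far back (+x), its boards 95 mm thick in all with bottles above them and a panel below: swing in nearer to the robot than this, and keep hand and wrist left of it or in front of it.
- vial_a: Sample vial with a white screw cap, 23 x 23 x 56 mm, standing loose in front of the rotator on its left. Origin at the centre of its underside.
- vial_b: Sample vial with a black screw cap, 23 x 23 x 56 mm, standing loose in front of the rotator on its right. Origin at the centre of its underside.
- timer: Small digital timer 29 x 66 x 59 mm, standing loose on the worktop left of the rotator. Origin at the centre of its underside.
- bench_rack: Plastic rack with test tubes, 48 x 166 x 113 mm, standing loose on the worktop right of the rotator. Origin at the centre of its underside; its long side is its y axis.

How it is judged:
At the end, for the whole second after the job is handed in: The capped tube points straight up within 0.06 rad (3.4 degrees), cap uppermost, the rotor is at rest, the plunger is at least 10.5 of its 12 mm down, and vials, timer and rack are within 20 mm of where they stood (angle between tube_cap's own z axis and vertical below 0.06 rad and height (world z) of tube_cap above 0.25 m and value of joint plunger above 0.0105 m and velocity of joint rotor between -0.05 and 0.05 rad/s and distance of each of vial_a, vial_b, timer, bench_rack from where it was at the start of the episode below 0.02 m); the robot touches nothing.
It fails at once if a bystander (vial, timer or rack) was lifted, or pushed more than 20 mm (distance of any of vial_a, vial_b, timer, bench_rack from where it was at the start of the episode above 0.02 m).
It fails at once if the rotor was pinched or forced: more than 25 N between the fingers and the rotor (contact force between the fingers and rotor above 25 N).
It also fails if it takes over 64 s, if anything falls off the work surface, if the arm or the gripper's body presses on something with over 40 N, if the wrist force passes 120 N, or if a joint passes its speed limit or range.

## Working session

There is one attempt and no reset: what is moved stays moved. The work goes in short steps, Python scripts to look and compute and a tool call to move; the robot and the scene stay as the last step left them, time stands still between calls to the robot, and variables do not carry over. Pictures are saved under pics/ and viewed, and the job is handed in when it is done.

Besides the shell and the picture viewer there is one more tool, called after "Call:" as a command line: name --pt "numbers of a row" for each row, then --argument value for the rest. step_arm: Moves the arm, as the interface text tells. Its arguments: {"type":"object","properties":{"series":{"type":"array"},"grip_force":{"type":"number"}},"required":["series"]}

```bash
mkdir -p pics
cat > h.py <<'E'
from bench import env, imaging, spot_in
import numpy as np, cv2
def p2w(f,u,v,z=None):
    u0,v0=int(round(u)),int(round(v))
    if z is None:
        w=f["range_z"][max(0,v0-1):v0+2,max(0,u0-1):u0+2]; w=w[w>0]; z=np.median(w) if w.size else np.nan
    p=np.array([(u-f["cx"])/f["fx"]*z,(v-f["cy"])/f["fy"]*z,z,1]); return (f["T"]@p)[:3]
def w2p(f,p):
    q=np.linalg.inv(f["T"])@np.append(p,1); return q[0]/q[2]*f["fx"]+f["cx"],q[1]/q[2]*f["fy"]+f["cy"]
def cloud(f):
    z=f["range_z"]; v,u=np.mgrid[:480,:640]
    P=np.stack([(u-f["cx"])/f["fx"]*z,(v-f["cy"])/f["fy"]*z,z,np.ones_like(z)],-1)@f["T"].T
    return P[...,:3]
def save(f,n): cv2.imwrite("pics/"+n,f["frame"][...,::-1])
E
python3 - <<'E'
from h import *
np.set_printoptions(precision=4,suppress=True)
for c in("scene","top"):
    f=imaging.grab_frame(c); save(f,c+"0.png"); print(c,f["T"],f["fx"])
    for n in "rotator housing_top hub spoke_end tube_cap plunger_top shelf_corner vial_a vial_b timer bench_rack".split():
        for d in spot_in(f,n)[:2]: print(n,np.round(d["conf"],2),np.round(d["point"],1),p2w(f,*d["point"]))
print(env.read_state())
E
```

```text
scene [[-0.7852 -0.4851  0.3849  0.1812]
 [-0.6191  0.6028 -0.5033  0.5253]
 [ 0.0121 -0.6335 -0.7737  0.8371]
 [ 0.      0.      0.      1.    ]] 461.1300008926231
rotator 0.82 [286.1 263.6] [0.5528 0.1703 0.1367]
housing_top 0.9 [282.7 268.2] [0.5519 0.181  0.1344]
hub 0.63 [285.2 267.4] [0.5514 0.1749 0.1307]
spoke_end 0.93 [306.6 256.2] [0.5055 0.1647 0.1933]
tube_cap 0.7 [307.7 257.9] [0.5036 0.1642 0.1895]
plunger_top 0.64 [289.5 214. ] [0.5572 0.1463 0.2511]Traceback (most recent call last):
  File "<stdin>", line 6, in <module>
ValueError: it knows: bench_rack, housing_top, hub, plunger, plunger_top, rotator, rotor, spoke_end, timer, tube_cap, vial
```

Run:
```python
from h import *
np.set_printoptions(precision=4,suppress=True)
for c in("scene","top"):
    f=imaging.grab_frame(c); save(f,c+"0.png"); print(c,f["T"],f["fx"])
    for n in "rotator housing_top hub spoke_end tube_cap plunger_top plunger rotor vial timer bench_rack".split():
        for d in spot_in(f,n)[:3]: print(n,np.round(d["conf"],2),np.round(d["point"],1),p2w(f,*d["point"]))
print(env.read_state())
```

```text
scene [[-0.7852 -0.4851  0.3849  0.1812]
 [-0.6191  0.6028 -0.5033  0.5253]
 [ 0.0121 -0.6335 -0.7737  0.8371]
 [ 0.      0.      0.      1.    ]] 461.1300008926231
rotator 0.88 [285.  265.4] [0.5523 0.1741 0.1355]
housing_top 0.83 [285.2 267.6] [0.5524 0.174  0.1282]
hub 0.64 [284.2 269.9] [0.5504 0.1791 0.1282]
spoke_end 0.56 [308.7 258.1] [0.5085 0.156  0.1762]
tube_cap 0.63 [306.1 257. ] [0.5046 0.1671 0.1942]
plunger_top 0.69 [286.7 213.9] [0.5606 0.1496 0.2519]
plunger 0.61 [289.7 211.5] [0.5605 0.142  0.2517]
rotor 0.76 [305.6 256.2] [0.5058 0.1669 0.1954]
rotor 0.24 [430.4 220.6] [ 0.4187 -0.1578  0.0639]
vial 0.69 [321.2 343.9] [0.4282 0.2203 0.0425]
vial 0.66 [362.1 283.5] [0.4468 0.0632 0.0437]
vial 0.65 [283.4 267.3] [0.5506 0.1802 0.1375]
bench_rack 0.7 [432.3 219.2] [ 0.4175 -0.1639  0.0642]
top [[-0.0554 -0.9723  0.2271  0.2333]
 [-0.9985  0.0546 -0.0098  0.1029]
 [-0.0028 -0.2273 -0.9738  1.4195]
 [ 0.      0.      0.      1.    ]] 595.9965774667852
rotator 0.8 [287.3 226.8] [0.5539 0.1529 0.1566]
housing_top 0.94 [292.  224.7] [0.5558 0.1422 0.1652]
hub 0.8 [290.3 22
[... 392 characters left out ...]
8.8 293.3] [0.4242 0.2062 0.0573]
timer 0.94 [236.5 241.6] [0.5513 0.278  0.0521]
timer 0.46 [437.6 286.2] [ 0.4171 -0.1796  0.0703]
timer 0.31 [296.6 242.7] [0.5132 0.1339 0.1742]
bench_rack 0.75 [437.3 285.7] [ 0.4155 -0.1747  0.0912]
{'t': 1.55, 'joints': array([-1.2756,  0.4909,  1.5589,  0.    ,  1.0917, -0.1056]), 'qvel': array([ 0.0011, -0.0004,  0.0016, -0.0002, -0.002 ,  0.0003]), 'joint_efforts': array([  0.    , -61.2461, -25.8429,   0.0693,   0.0446,   0.    ]), 'ee_pos': array([ 0.2439, -0.5755,  0.4048]), 'orientation': array([0.0001, 0.98  , 0.199 , 0.    ]), 'force': array([-0.197 ,  0.615 , -0.2536]), 'moment': array([0.0175, 0.051 , 0.0205]), 'opening': 0.09507537912056704}
```

View pics/scene0.png

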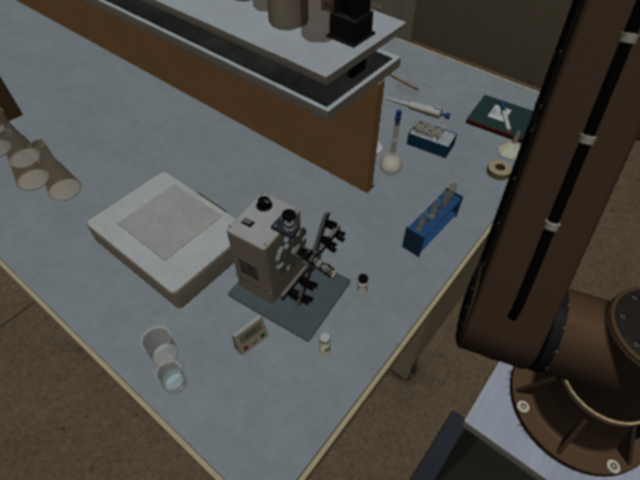

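```bash
ls pics
```

```text
scene0.png
top0.png
```

View pics/top0.png

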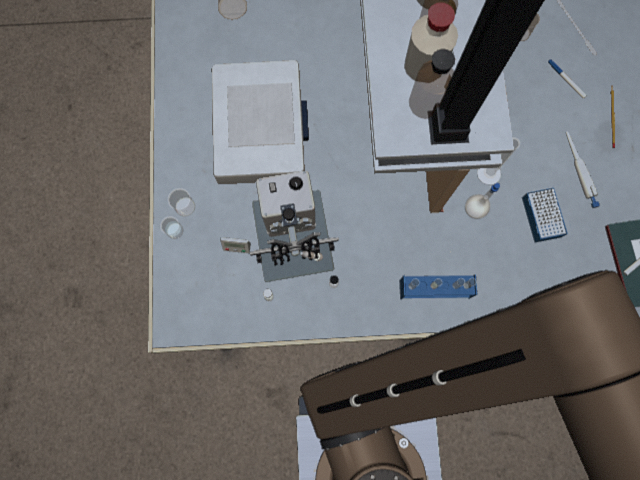

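Run:
```python
from h import *
np.set_printoptions(precision=4,suppress=True)
a=[]
for c,(x,y) in(("scene",(210,180)),("top",(210,160))):
    f=imaging.grab_frame(c); 
    P=cloud(f); np.save(c+".npy",P)
    cr=f["frame"][y:y+160,x:x+180][...,::-1]; cv2.imwrite("pics/crop_%s0.png"%c,cv2.resize(cr,(720,640)[::1] if 0 else (675,600),interpolation=cv2.INTER_CUBIC))
    m=(abs(P[...,2]-0.205)<0.006)&(abs(P[...,0]-.62)<.12)&(abs(P[...,1]-.15)<.1)
    q=P[m][:,:2].astype(np.float32); r=cv2.minAreaRect(q*1000); print(c,"top",len(q),r,np.median(P[m][:,2]))
    m=(P[...,2]>0.244)&(P[...,2]<.26)&(abs(P[...,0]-.56)<.05)&(abs(P[...,1]-.15)<.05); q=P[m]; print("plunger",len(q),q.mean(0),q.min(0),q.max(0))
    m=(abs(P[...,2]-0.016)<0.005)&(abs(P[...,0]-.56)<.2)&(abs(P[...,1]-.15)<.15);q=P[m][:,:2].astype(np.float32);print("foot",len(q),cv2.minAreaRect(q*1000))
```

```text
scene top 1927 ((580.85595703125, 150.46099853515625), (162.10020446777344, 115.23902130126953), 6.12783670425415) 0.2042614167386858
plunger 148 [0.5573 0.1483 0.2503] [0.5466 0.1344 0.2447] [0.5711 0.1598 0.2539]
foot 3512 ((574.5482177734375, 185.2994384765625), (307.2948303222656, 234.39804077148438), 8.624135971069336)
top top 1865 ((579.4190063476562, 148.67613220214844), (164.68060302734375, 114.90503692626953), 6.438399314880371) 0.2050393365768053
plunger 122 [0.5576 0.1462 0.2512] [0.5458 0.1342 0.2455] [0.5696 0.1589 0.2572]
foot 2358 ((564.2897338867188, 153.04278564453125), (298.4589538574219, 291.02655029296875), 0.48614737391471863)
```

View pics/crop_scene0.png

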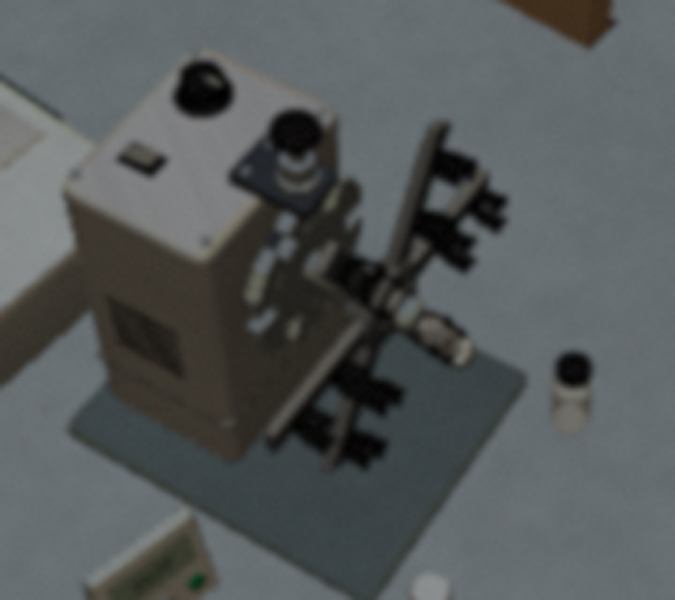

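View pics/crop_top0.png

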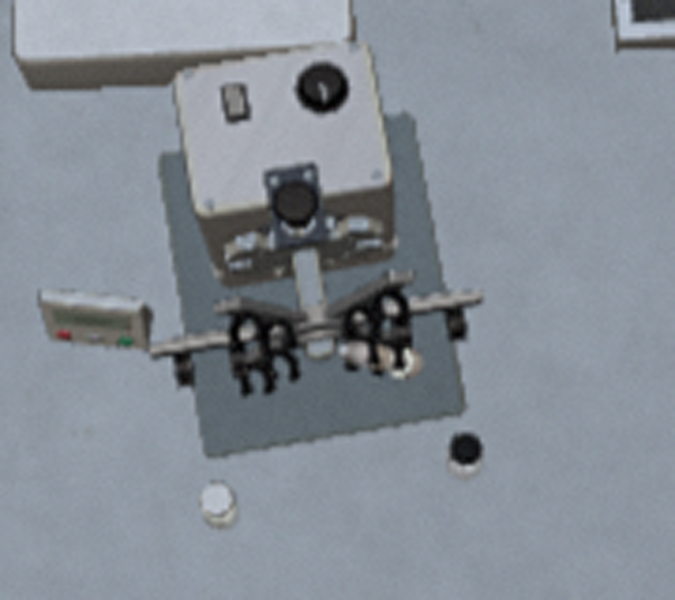

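Run:
```python
from h import *
np.set_printoptions(precision=4,suppress=True)
for c in("scene","top"):
    P=np.load(c+".npy")
    m=(abs(P[...,2]-0.205)<0.004)&(P[...,0]>.575)&(P[...,0]<.8)&(abs(P[...,1]-.15)<.1)
    q=P[m][:,:2].astype(np.float32); r=cv2.minAreaRect(q*1000); print(c,"top",len(q),r)
    psi=np.radians(r[2] if r[2]<45 else r[2]-90)
    m=(P[...,2]>0.247)&(P[...,2]<.257)&(abs(P[...,0]-.56)<.05)&(abs(P[...,1]-.15)<.05); q=P[m]; print("pl",(cv2.minEnclosingCircle(q[:,:2].astype(np.float32)*1000)),q.mean(0))
    # rotor points: in rotator frame
    psi=np.radians(7); ex=np.array([np.cos(psi),np.sin(psi)]);ey=np.array([-ex[1],ex[0]])
    pl=q.mean(0)[:2]
    L=np.stack([(P[...,:2]-pl)@ex+.05,(P[...,:2]-pl)@ey,P[...,2]],-1)
    m=(abs(L[...,0]-0)<.025)&(abs(L[...,1])<.115)&(L[...,2]>.035)&(L[...,2]<.27)
    q=L[m]*1000
    im=np.full((520,520,3),255,np.uint8)
    for a in q: cv2.circle(im,(int(260-a[1]*2),int(520-a[2]*2)),1,(0,0,255) if a[0]<-2 else (0,0,0),-1)
    cv2.circle(im,(260,220),4,(255,0,0),-1)
    cv2.imwrite("pics/front_%s.png"%c,im)
    m=(abs(P[...,2]-0.317)<0.11)&(P[...,0]>.55)&(P[...,1]>-.2)&(P[...,1]<.15)&(P[...,2]>.3);q=P[m];print("shelf",q.min(0),q.max(0))
```

```text
scene top 1644 ((617.57763671875, 154.22756958007812), (86.4207534790039, 114.82701873779297), 6.686519622802734)
pl ((558.3229370117188, 147.15138244628906), 12.808953285217285) [0.5577 0.1479 0.2507]
shelf [ 0.6093 -0.1999  0.3001] [ 1.3892 -0.0178  0.4269]
top top 1529 ((616.4298095703125, 152.80404663085938), (87.60714721679688, 115.1523666381836), 6.132429122924805)
pl ((557.9072875976562, 146.0270538330078), 12.827951431274414) [0.5578 0.1458 0.2515]
shelf [ 0.6083 -0.2     0.3   ] [ 0.9864 -0.02    0.427 ]
```

View pics/front_scene.png

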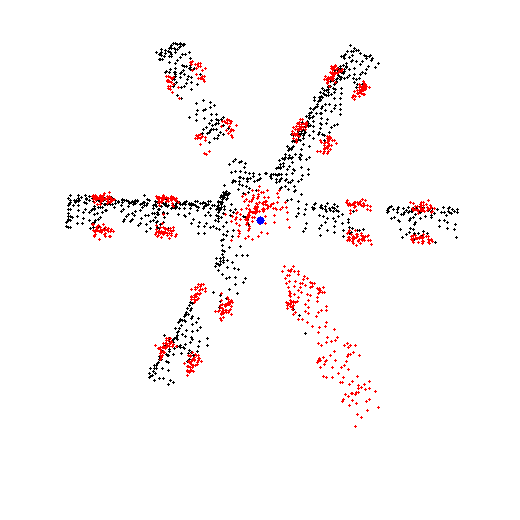

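View pics/front_top.png

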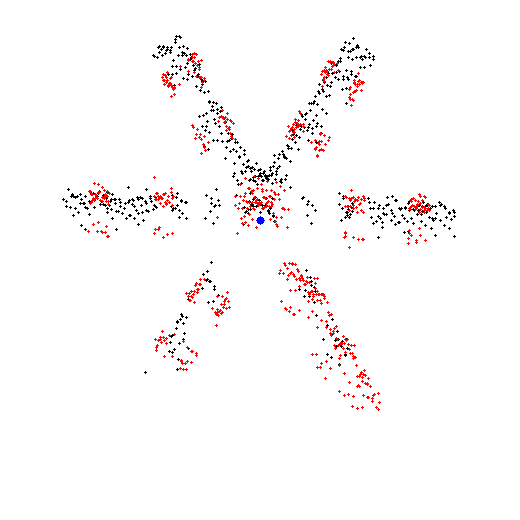

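Call:
step_arm --pt "1 4 4 1.5 -0.072" --pt "1 5 5 1.5 -0.072" --pt "1 5 5 1.5 -0.072" --pt "1 5 5 1.5 -0.073" --pt "1 1 5 0 0" --pt "1 0 5 0 0" --pt "1 0 5 0 0" --pt "1 0 5 0 0" --pt "1 0 5 0 0" --pt "1 0 5 0 0" --pt "1 0 5 0 0" --pt "1 0 3 0 0" --grip_force 20

```text
t: 3.15
ee_pos: [0.4231, -0.0239, 0.4589]
orientation: [0.0, 0.998, 0.057, 0.0]
force: [0.4, 0.1, 0.2]
opening: 0.0005
```

Call:
step_arm --pt "1 0 0 0 0" --pt "1 0 0 0 0"

```text
t: 3.4
ee_pos: [0.4236, -0.0261, 0.4587]
orientation: [0.0, 0.998, 0.056, 0.0]
force: [-0.1, -1.0, 0.8]
opening: 0.0004
```

Call:
step_arm --pt "1 1 3 0.7 0" --pt "1 3 2.7 0 0" --pt "1 3 2.6 0 0" --pt "1 2.4 0 0 0" --pt "1 0 0 0 0" --pt "1 0 0 0 0"

```text
t: 4.15
ee_pos: [0.5171, 0.0564, 0.4654]
orientation: [0.0, 0.998, 0.055, -0.0]
force: [0.6, -0.5, -0.5]
opening: 0.0004
```

```bash
cat > look.py <<'E'
from h import *
import sys
n=sys.argv[1]
hub=np.array([.5087,.1413]);psi=.112; ex=np.array([np.cos(psi),np.sin(psi)]);ey=np.array([-ex[1],ex[0]])
ims=[]
st=env.read_state(); e=st["ee_pos"]; print("tool in rot frame mm",np.round(np.append(np.array([ex,ey])@(e[:2]-hub),e[2]-.19)*1000,1),np.round(st["force"],1),st["t"])
for c,(x,y) in(("scene",(230,160)),("top",(220,160))):
    f=imaging.grab_frame(c); P=cloud(f)
    ims.append(cv2.resize(f["frame"][y:y+150,x:x+130][...,::-1],(390,450),interpolation=cv2.INTER_CUBIC))
    L=np.stack([(P[...,:2]-hub)@ex,(P[...,:2]-hub)@ey,P[...,2]-.15],-1)*1000
    np.save("L_%s.npy"%c,L)
    # tube: whitish/other; spoke angles from points in plane
    m=(L[...,0]>-22)&(L[...,0]<12)&(np.hypot(L[...,1],L[...,2])<101)&(np.hypot(L[...,1],L[...,2])>40)
    th=np.degrees(np.arctan2(-L[...,1][m],L[...,2][m])); h,_=np.histogram(th,bins=72,range=(-180,180))
    # phase modulo 60
    ph=np.angle(np.exp(1j*np.radians(th*6)).mean())/6; print(c,"phase mod60",np.round(np.degrees(ph),1))
    cap=(L[...,0]<-5)&(np.hypot(L[...,1],L[...,2])>102)&(np.hypot(L[...,1],L[...,2])<118)&(L[...,0]>-24)
    if cap.sum(): print(" cap pts",cap.sum(),np.round(np.degrees(np.arctan2(-L[...,1][cap].mean(),L[...,2][cap].mean())),1))
cv2.imwrite("pics/%s.png"%n,np.hstack(ims))
E
python3 look.py a1
```

```text
tool in rot frame mm [ -1.2 -85.3 275.4] [ 0.6 -0.5 -0.5] 4.15
scene phase mod60 -28.3
 cap pts 11 152.0
top phase mod60 -24.5
```

View pics/a1.png

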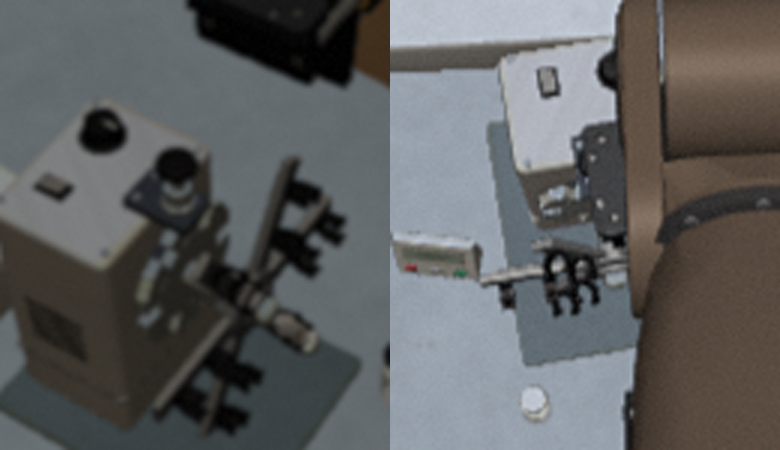

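Call:
step_arm --pt "1 0 0 -3 0" --pt "1 0 0 -3 0" --pt "1 0 0 -2 0" --pt "1 0 0 0 0" --pt "1 -0.09 0.8 0 0" --pt "1 -0.09 0.8 0 0" --pt "1 -0.09 0.8 0 0" --pt "1 -0.09 0.8 0 0" --pt "1 -0.09 0.8 0 0" --pt "1 -0.09 0.8 0 0"

```text
t: 5.5
ee_pos: [0.512, 0.1059, 0.3857]
orientation: [0.0, 0.998, 0.056, -0.0]
force: [0.6, -1.6, 2.5]
opening: 0.0002
```

```bash
python3 look.py a2
```

```text
tool in rot frame mm [ -0.7 -35.6 195.7] [ 0.6 -1.6  2.5] 5.5
scene phase mod60 10.3
 cap pts 16 126.5
top phase mod60 10.2
```

View pics/a2.png

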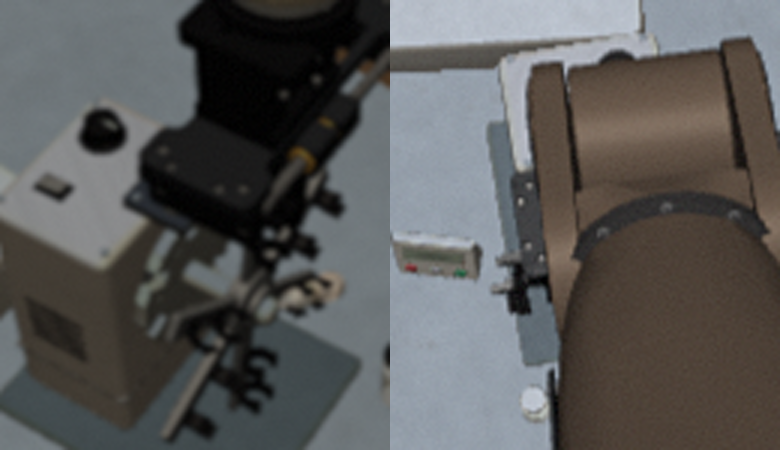

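Call:
step_arm --pt "1 -0.09 0.8 0 0" --pt "1 -0.09 0.8 0 0" --pt "1 -0.09 0.8 0 0" --pt "1 -0.09 0.8 0 0" --pt "1 -0.09 0.8 0 0" --pt "1 -0.05 0.4 0 0" --pt "1 0 0 0 0"

```text
t: 6.48
ee_pos: [0.5071, 0.1496, 0.3856]
orientation: [-0.0, 0.998, 0.056, -0.0]
force: [0.7, -0.2, 0.2]
opening: 0.0005
```

```bash
python3 look.py a3
```

```text
tool in rot frame mm [ -0.7   8.4 195.6] [ 0.7 -0.2  0.2] 6.475
scene phase mod60 -28.0
 cap pts 36 87.9
top phase mod60 26.6
 cap pts 36 86.6
```

View pics/a3.png

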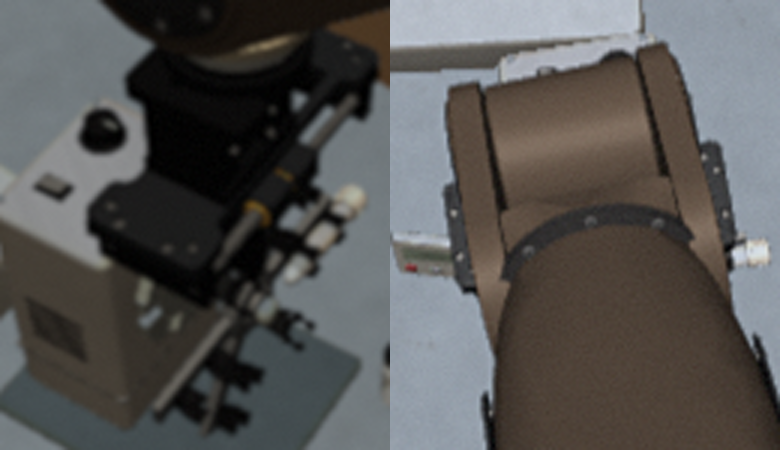

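Call:
step_arm --pt "1 0.05 -0.5 0 0" --pt "1 0 0 3.5 0" --pt "1 0 0 4 0" --pt "1 0.4 -4 0 0" --pt "1 0.4 -4 0 0" --pt "1 0.1 -0.8 0 0" --pt "1 0 0 -3 0" --pt "1 0 0 -3 0" --pt "1 0 0 -1.5 0" --pt "1 0 0 0 0"

```text
t: 7.82
ee_pos: [0.5168, 0.0565, 0.3852]
orientation: [-0.0, 0.998, 0.056, -0.001]
force: [0.2, 0.6, -0.9]
opening: 0.0005
```

Call:
step_arm --pt "1 -0.09 0.8 0 0" --pt "1 -0.09 0.8 0 0" --pt "1 -0.09 0.8 0 0" --pt "1 -0.09 0.8 0 0" --pt "1 -0.09 0.8 0 0" --pt "1 -0.09 0.8 0 0" --pt "1 -0.09 0.8 0 0" --pt "1 -0.09 0.8 0 0" --pt "1 -0.09 0.8 0 0"

```text
t: 8.95
ee_pos: [0.5085, 0.1288, 0.3856]
orientation: [0.0, 0.998, 0.056, -0.0]
force: [0.1, -1.5, 1.5]
opening: 0.0003
```

```bash
python3 look.py a4
```

```text
tool in rot frame mm [ -1.6 -12.4 195.6] [ 0.1 -1.5  1.5] 8.95
scene phase mod60 -4.6
 cap pts 35 51.8
top phase mod60 -10.1
```

View pics/a4.png

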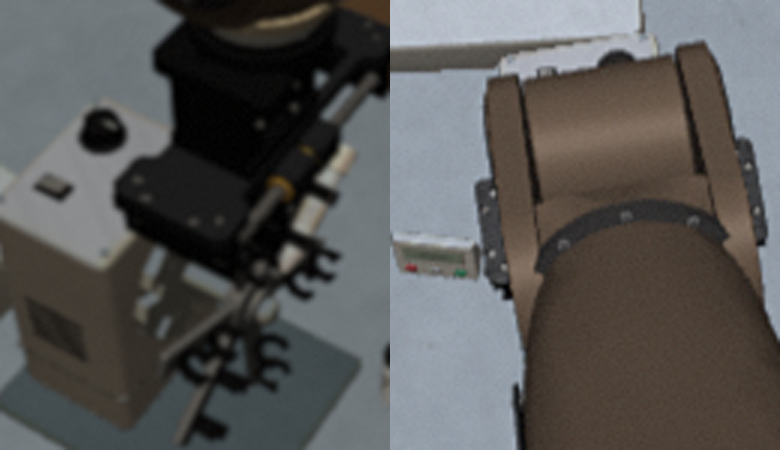

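Call:
step_arm --pt "1 -0.09 0.8 0 0" --pt "1 -0.09 0.8 0 0" --pt "1 -0.07 0.6 0 0" --pt "1 0 0 0 0" --pt "1 0.05 -0.5 0 0" --pt "1 0 0 4 0" --pt "1 0 0 5 0" --pt "1 0.4 -4 0 0" --pt "1 0.4 -4 0 0" --pt "1 0.1 -1 0 0" --pt "1 0 0 0 0"

```text
t: 10.42
ee_pos: [0.5156, 0.0548, 0.4757]
orientation: [-0.0, 0.998, 0.055, -0.0]
force: [-0.6, 0.3, 0.6]
opening: 0.0005
```

```bash
python3 look.py a5
```

```text
tool in rot frame mm [ -2.8 -86.7 285.7] [-0.6  0.3  0.6] 10.425
scene phase mod60 28.9
 cap pts 68 27.4
top phase mod60 -26.9
```

View pics/a5.png

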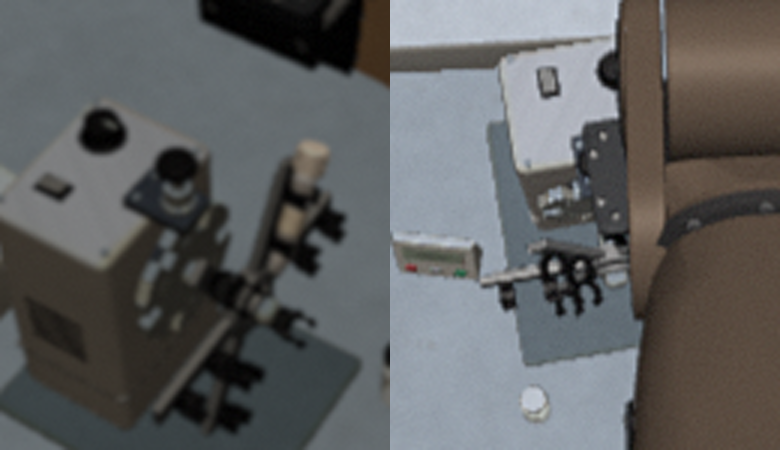

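Call:
step_arm --pt "1 0 0 -3 0" --pt "1 0 0 -3 0" --pt "1 0 0 -2.5 0" --pt "1 0 0 0 0" --pt "1 -0.09 0.8 0 0" --pt "1 -0.09 0.8 0 0" --pt "1 -0.09 0.8 0 0" --pt "1 -0.09 0.8 0 0" --pt "1 -0.09 0.8 0 0" --pt "1 -0.09 0.8 0 0" --pt "1 -0.09 0.8 0 0" --pt "1 0 0 0 0"

```text
t: 12.02
ee_pos: [0.5091, 0.1118, 0.3905]
orientation: [-0.0, 0.998, 0.056, -0.0]
force: [0.4, 0.4, 0.9]
opening: 0.0001
```

```bash
python3 look.py a6
```

```text
tool in rot frame mm [ -2.9 -29.3 200.5] [0.4 0.4 0.9] 12.025
scene phase mod60 4.2
 cap pts 17 4.7
top phase mod60 3.6
```

View pics/a6.png

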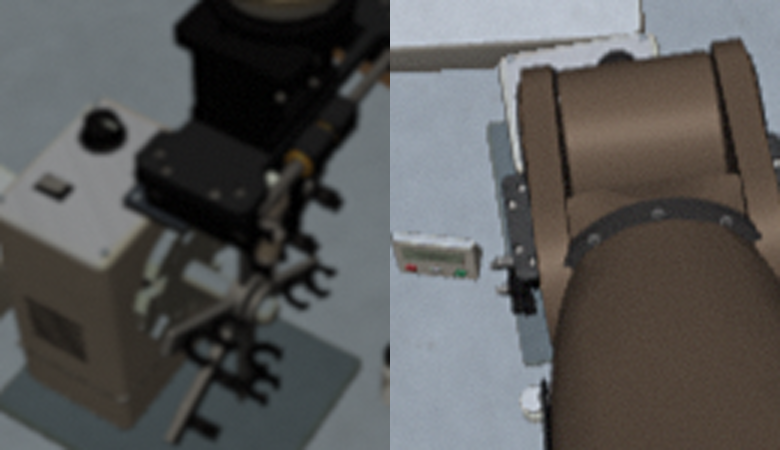

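Call:
step_arm --pt "1 -0.04 0.4 0 0" --pt "1 -0.03 0.3 0 0" --pt "1 0 0 0 0"

```text
t: 12.5
ee_pos: [0.5086, 0.1184, 0.3907]
orientation: [0.0, 0.998, 0.056, 0.0]
force: [-0.3, -0.4, 0.9]
opening: 0.0003
```

```bash
python3 look.py a7
```

```text
tool in rot frame mm [ -2.7 -22.8 200.7] [-0.3 -0.4  0.9] 12.5
scene phase mod60 1.1
 cap pts 20 0.5
top phase mod60 1.2
```

Call:
step_arm --pt "1 0.1 -1 0 0" --pt "1 0.2 -2 0 0" --pt "1 0 0 4 0" --pt "1 0 0 5 0" --pt "1 0.4 -4 0 0" --pt "1 0 0 0 0"

```text
t: 13.35
ee_pos: [0.5156, 0.0462, 0.4811]
orientation: [0.0, 0.999, 0.055, 0.0]
force: [0.0, 0.4, -0.5]
opening: 0.0002
```

```bash
python3 look.py a8
python3 - <<'E'
from h import *
L=np.load("L_scene.npy")
m=(np.hypot(L[...,0]-50,L[...,1])<18)&(abs(L[...,2]-102)<5); print(m.sum(),cv2.minEnclosingCircle(L[m][:,:2].astype(np.float32)),L[m].mean(0))
E
```

```text
tool in rot frame mm [ -3.8 -95.2 291.1] [ 0.   0.4 -0.5] 13.35
scene phase mod60 -0.5
 cap pts 91 -0.8
top phase mod60 2.2
 cap pts 65 0.3
135 ((49.5620002746582, -0.20655077695846558), 12.632680892944336) [ 49.58083105   1.19563554 100.92757052]
```

View pics/a8.png

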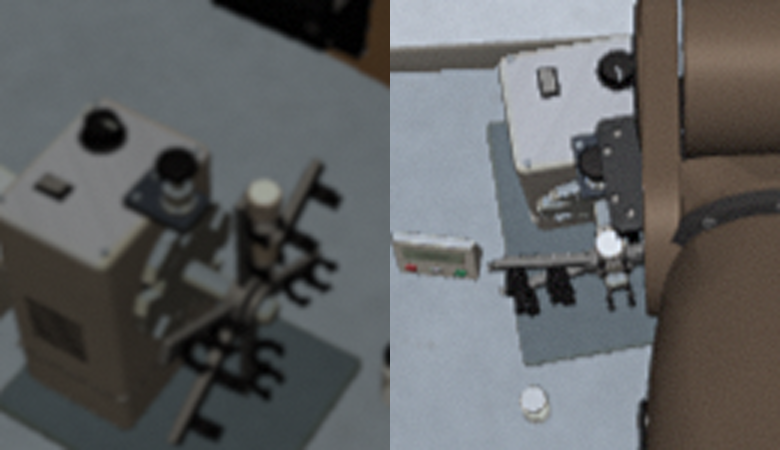

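Call:
step_arm --pt "1 0 4 0 0" --pt "1 0 4 0 0" --pt "1 2.3 2 0 0" --pt "1 2 0 0 0" --pt "1 0 0 -2 0" --pt "1 0 0 -1.3 0" --pt "1 0 0 0 0"

```text
t: 14.32
ee_pos: [0.5584, 0.1485, 0.4467]
orientation: [0.0, 0.998, 0.056, -0.001]
force: [0.2, -0.0, 0.1]
opening: 0.0005
```

```bash
python3 look.py a9
```

```text
tool in rot frame mm [ 50.2   1.6 256.7] [ 0.2 -0.   0.1] 14.325
scene phase mod60 -0.4
 cap pts 93 -0.8
top phase mod60 1.5
```

View pics/a9.png

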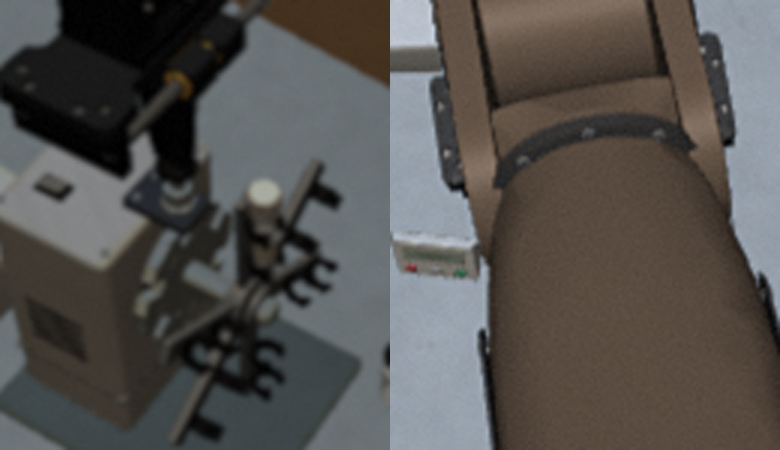

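Call:
step_arm --pt "1 0 0 -0.4 0" --pt "1 0 0 -0.3 0" --pt "1 0 0 -0.3 0" --pt "1 0 0 -0.2 0" --pt "1 0 0 -0.2 0"

```text
t: 15.05
ee_pos: [0.5586, 0.1482, 0.4337]
orientation: [0.0, 0.998, 0.056, 0.0]
force: [0.5, -0.4, 3.0]
opening: 0.0008
```

Call:
step_arm --pt "1 0 0 -0.15 0" --pt "1 0 0 0 0"

```text
t: 15.3
ee_pos: [0.5586, 0.1482, 0.432]
orientation: [0.0, 0.998, 0.056, -0.0]
force: [0.5, -0.4, 0.6]
opening: 0.0005
```

Low force and travel past 5 mm: the pin is entering the notch.

Call:
step_arm --pt "1 0 0 -0.15 0" --pt "1 0 0 0 0" --pt "1 0 0 -0.1 0" --pt "1 0 0 0 0"

```text
t: 15.8
ee_pos: [0.5585, 0.1482, 0.4304]
orientation: [0.0, 0.998, 0.056, 0.0]
force: [-2.4, 0.3, 8.0]
opening: 0.0004
```

Call:
step_arm --pt "1 0 0 -0.1 0" --pt "1 0 0 0 0"

```text
t: 16.05
ee_pos: [0.5584, 0.1482, 0.4303]
orientation: [0.0, 0.998, 0.056, 0.001]
force: [-3.0, -0.1, 14.7]
opening: -0.0001
```

Call:
step_arm --pt "1 0 0 -0.1 0" --pt "1 0 0 0 0" --pt "1 0 0 2 0" --pt "1 0 0 4 0" --pt "1 0 0 3 0" --pt "1 -4 0 0 0" --pt "1 -4 -3 0 0" --pt "1 -3 -5 0 0" --pt "1 0 -4 0 0" --pt "1 0 0 0 0"

```text
t: 17.3
ee_pos: [0.4482, 0.0265, 0.5178]
orientation: [0.0, 0.999, 0.054, 0.0]
force: [0.4, -0.3, -0.0]
opening: 0.0006
```

```bash
python3 look.py b1
python3 - <<'E'
from h import *
for c in ("scene","top"):
    L=np.load("L_%s.npy"%c)
    m=(np.hypot(L[...,0]-50,L[...,1])<11)&(L[...,2]>80)&(L[...,2]<110); print(m.sum(),np.median(L[m][:,2])+150)
    P=np.load(c+".npy")
    f=imaging.grab_frame(c)
    for n in("vial","timer","bench_rack"):
        for d in spot_in(f,n)[:2]: print(n,round(d["conf"],2),np.round(p2w(f,*d["point"]),3))
E
```

```text
tool in rot frame mm [ -72.9 -107.3  327.8] [ 0.4 -0.3 -0. ] 17.3
scene phase mod60 -0.4
 cap pts 90 -0.8
top phase mod60 2.4
 cap pts 65 0.4
110 238.955565284618
vial 0.81 [0.424 0.221 0.042]
vial 0.68 [0.444 0.064 0.041]
timer 0.57 [0.548 0.291 0.036]
bench_rack 0.97 [ 0.415 -0.154  0.064]
88 240.51578010519592
vial 0.49 [0.423 0.208 0.055]
timer 0.84 [0.551 0.282 0.057]
timer 0.25 [0.551 0.151 0.219]
bench_rack 0.71 [ 0.425 -0.215  0.014]
```

View pics/b1.png

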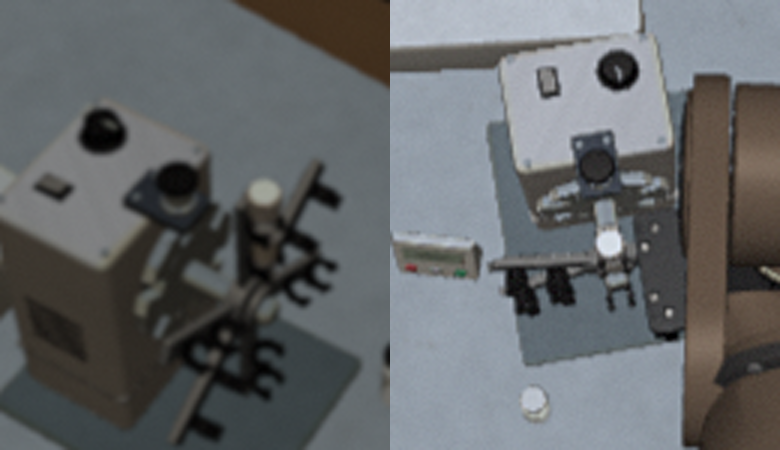

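Plunger head at 239–240 mm (home), tube upright within about 1°, bystanders unmoved, hand clear.

```bash
python3 -c "
from h import *
print(env.job_done())"
```

```text
the job is handed in; nothing more can be done
None
```

The job is handed in: the capped tube points straight up and the plunger is pressed home, locking the rotor there.

With the fingers shut on nothing, I pushed the rotor about 150° anticlockwise in three pushes, the last one against the tube itself. I then pressed the plunger until it stopped.

Last checks before handing in (no verdict is reported):
- **Tube:** upright to within about 1°, measured from the cap (−0.8° in the scene camera, +0.4° in the top one). A rougher spoke-angle estimate gave 2.4° in the top camera, where the arm hid part of the rotor.
- **Plunger:** its top measures 239–240.5 mm against 240 mm when home. The fingertips stopped at 240.3 mm with 14.7 N at the last reading, just before a final 1 mm nudge.
- **Forces:** readings taken between moves stayed below about 3 N while pushing the spokes. I did not record the force during each push.
- **Bystanders:** the white-capped vial and the timer matched their starting positions. The black-capped vial was re-found only in the scene camera, in the same place. The rack matched to 10 mm in the scene camera. The top camera's rack reading was off (0.014 m height, about 40 mm away), and I put that down to the arm covering part of the rack in that view. I never moved low near the rack.
- **Hand:** clear of everything, with no force on the tool, at 17.3 s of the 64 s allowed.

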